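Stack bowed board panels on the flattening press

TASK

Set up the flattening press: on the raised pad of the grey press bed stack, from the bottom up, the flat aluminium plate, the bundle of small board panels, the plain wooden pressing block and the steel weight with the bar handle. Put them on in that order, each lying flat, centred over the bed and squared up with it, long side along long side, and leave everything else where it lies.

Things in the scene. Friction and masses are not known exactly. Their poses are not given: they have to be found in the camera images.
- press_bed: Flattening press bed, fixed to the bench (its place and yaw differ each time): grey painted slab 116 x 196 mm, 14 mm high, with a raised bare steel pad 78 x 160 mm in its middle whose top is 20 mm above the bench; small dark screw heads at the four corners. Origin at the centre of its underside, z up, y along its long side.
- base_plate: Loose flat aluminium plate with two small dark dots near its ends, 66 x 150 mm, 12 mm thick, 0.32 kg; goes lowest. Grasp across the 66 mm. Origin at the centre of its underside, z up, y along its long side.
- panel_bundle: Loose bundle of small green and silver circuit board panels, 60 x 134 mm, 57 mm high, 0.2 to 0.4 kg; behaves as one rigid block with a flat top. Grasp across the 60 mm. Origin at the centre of its underside, z up, y along its long side.
- press_block: Loose plain light wooden block with two dark dots on top, 56 x 130 mm, 28 mm high, 0.16 kg. Grasp across the 56 mm. Origin at the centre of its underside, z up, y along its long side.
- press_weight: Loose steel weight, 0.6 to 0.9 kg: dark slab 54 x 90 mm, 26 mm high, with a bright bar handle over it. The bar runs along y through the middle, 18 mm wide (x), 74 mm long, from 50 to 66 mm above the underside, on two 12 mm posts 30 mm either side of the middle; grasp the bar across its 18 mm. Origin at the centre of its underside, z up, y along its long side.
- carrier_pack: Bystander, loose: pack of black plastic carriers, 52 x 123 mm, 50 mm high, lying among the task's things. Leave it. Origin at the centre of its underside, z up, y along its long side.
- paste_jar: Bystander, loose: squat jar with a black lid, 61 mm across, 53 mm high. Leave it. Origin at the centre of its underside.
- flux_bottle: Bystander, loose: small white dropper bottle with a red tip, 38 mm across, 109 mm high. Leave it. Origin at the centre of its underside.
- cutters: Bystander, loose: side cutters with blue handles, 51 x 131 mm, 11 mm thick, lying flat on the brown sheet. Leave them. Origin at the centre of its underside, z up, y along its long side.

How it is judged:
By the outcome, as a careful person would: the job done as asked, in the order asked, and still so for the second after the job is handed in, with the robot touching nothing.
It also fails if it takes over 115 s, if anything falls off the work surface, if the arm or the gripper's body presses on something with over 40 N, if the wrist force passes 120 N, or if a joint passes its speed limit or range.

ROBOT

A 6-joint arm with a two-finger parallel gripper is mounted at the origin on a cart in front of the work surface, level with it; the furniture and walls round the work are solid. World frame = base frame: x ahead of the robot, y to its left, z up, the work surface at z = 0. Lengths are in m, angles in rad, forces in N, time in s.
With the tool pointing down it reaches from about 0.225 to 0.725 m from the base axis. Payload 3.1 kg.
Tool frame: the origin (TCP) lies at the centre of the arm's flange, where the gripper is bolted on; the fingertips stand 173 mm ahead of it and the grasp point (between the pads) lies 155 mm ahead of it (grip_depth is the distance from the TCP to the grasp point, in m); z points along the fingers, y is the line along which they close (so a half turn about z gives the same grasp; the last joint's range is limited). The gripper opens to 85 mm and grips with 20 to 120 N. Pads are 22 mm wide; open, the fingers measure 114 mm over their backs; the gripper's body (76 mm by 85 mm) begins 54 mm behind the grasp point. The pads swing forward as they close: fully open they stand 13 mm farther back than shut.
Start: joints at [-1.316, 0.048, 0.099, 1.622, 0, 1.443], TCP at [0.196, -0.487, 0.405] pointing down, gripper open.
Joint ranges: [-2.91, 2.91], [-0.99, 1.94], [-1.21, 1.42], [-2.12, 2.29], [-1.49, 1.47], [-3.14, 3.14]. Speed limits (rad/s): [2.79, 2.79, 3.14, 3.14, 3.14, 3.14].

INTERFACE

Orientations are given as a 3x3 rotation matrix whose columns are the frame's x, y, z axes.
In Python, from rig import sense, grab_frame, camera_params, sign_off, grip_depth gives the robot as it stands.
- The arm moves only by the tool move_arm, never from a script. Its arguments are lists of equal length, an entry for each row: "offset": the shift along the tool's x, y, z in m, a list of three; "angular": the turn, a rotation vector about the tool's x, y, z in rad, a list of three; "hand": the closure, from -1 (fully open) to 1 (shut), so that 0 is half open. A call has 1 to 5 rows; each row shifts and turns the commanded pose from where the row before left it, along the tool's axes as they then stand; what a row does not reach is not made up. A row lasts 1/8 s, in which the tool goes at most 62.5 mm and 10.7 degrees, less where a joint would pass 70% of its speed; a pose out of reach is approached as far as the arm can. A call with a gripper value outside its range is refused whole. The fingers move at their own pace and stop on an object; the grip force is fixed at half the most. Time passes only in rows, so rows that do not move let the fingers close. It gives the time, the measured TCP pose, the force, the opening and the grip force at its end, in the units of the state.
- sense(): the state, without advancing time (a new reading comes with each control period).
- grab_frame(name): name is "scene" or "top"; returns the picture (400x640x3 uint8, red, green, blue); there is no depth.
- camera_params(name): a dict with "camera_matrix" (3x3 intrinsics, pixels), "R" (3x3) and "t" (3): a world point X has camera coordinates R X + t. Camera axes: x right, y down, z forward; pixel columns grow to the right and rows downward; lengths in m; the calibration is good to about 2 mm. A picture is of the moment at which its call begins. camera_params takes no time and is no camera call.
- sign_off(): hands the job in; it is judged then, once.
The state is a dict: "clock": time; "joints": joint angles; "joint_velocities": joint speeds; "joint_torque": joint torques, N m; "tcp_pos": TCP position; "tcp_rot": TCP orientation; "force": force on the tool from outside, world axes, zero at the start; "moment": the same for the moment, N m; "grip_width": finger opening in m; "finger_force": force on a finger pad.
Only numpy, scipy, OpenCV 4.12 (cv2) and the standard library are available. Lean on these libraries where they do the work, as an engineer would, in place of code of your own. Each camera call takes 0.05 s, during which the arm holds its last target. There are 200 camera calls.

## Working session

There is one attempt and no reset: what is moved stays moved. The work goes in short steps, Python scripts to look and compute and a tool call to move; the robot and the scene stay as the last step left them, time stands still between calls to the robot, and variables do not carry over. Pictures are saved under pics/ and viewed, at most 14 in all, crops included, and the job is handed in when it is done.

Besides the shell and the picture viewer there is one more tool, called after "Call:" by a JSON object that holds its "fn" and its "kwargs", one argument or row to a line. move_arm: Moves the arm, as the interface text tells. Its arguments: {"type":"object","properties":{"offset":{"type":"array"},"angular":{"type":"array"},"hand":{"type":"array"}},"required":["offset","angular","hand"]}

```bash
mkdir -p pics; ls; python3 - <<'E'
from rig import *
import cv2
s=sense(); print(s['tcp_pos'],s['tcp_rot'],s['grip_width'],s['force'],grip_depth)
for n in('scene','top'):
    cv2.imwrite(f'pics/{n}0.png',cv2.cvtColor(grab_frame(n),cv2.COLOR_RGB2BGR)); print(camera_params(n))
E
```

```text
pics
[ 0.19604612 -0.48678874  0.40353069] [[ 9.27610765e-01  3.73547753e-01 -5.87787915e-04]
 [ 3.73548092e-01 -9.27608030e-01  2.27306998e-03]
 [ 3.03863393e-04 -2.32809124e-03 -9.99997244e-01]] 0.08555984669119275 [-0.12144623  0.13078228 -0.08598465] 0.1547
{'camera_matrix': array([[415.14608681,   0.        , 323.21596291],
       [  0.        , 415.14608681, 203.24471047],
       [  0.        ,   0.        ,   1.        ]]), 'R': array([[-0.6427448 , -0.76598067,  0.01235887],
       [-0.48809692,  0.39702794, -0.77725813],
       [ 0.59045789, -0.50561095, -0.62906045]]), 't': array([0.40528837, 0.25464572, 1.0124525 ])}
{'camera_matrix': array([[473.72372962,   0.        , 323.44969189],
       [  0.        , 473.72372962, 194.43488629],
       [  0.        ,   0.        ,   1.        ]]), 'R': array([[ 0.00361474, -0.99997859, -0.00545452],
       [-0.99480424, -0.00304096, -0.10176084],
       [ 0.10174207,  0.00579402, -0.99479394]]), 't': array([0.07694685, 0.54131381, 1.21870885])}
```

View pics/scene0.png

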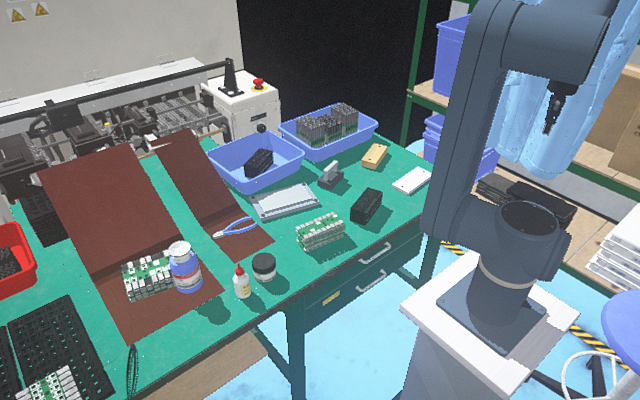

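View pics/top0.png

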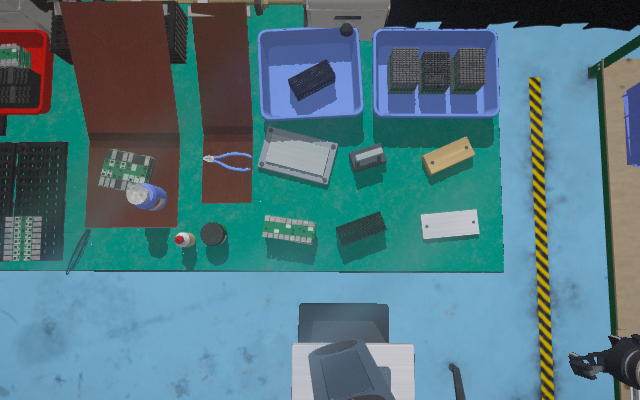

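The scene view shows the layout. In the top view the bed is at about (298,156), weight (368,158), block (448,156), plate (450,225), bundle (289,230), with the carrier pack at (360,228) between them. I'll enlarge it for corners.

```bash
python3 - <<'E'
import cv2
im=cv2.imread('pics/top0.png')
cv2.imwrite('pics/c1.png',cv2.resize(im[115:255,250:385],None,fx=5,fy=5,interpolation=cv2.INTER_CUBIC)[:600])
cv2.imwrite('pics/c1.png',cv2.resize(im[120:250,250:385],None,fx=4.6,fy=4.6,interpolation=cv2.INTER_CUBIC))
cv2.imwrite('pics/c2.png',cv2.resize(im[130:250,340:490],None,fx=5,fy=5,interpolation=cv2.INTER_CUBIC))
E
```

```text
(no output)
```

View pics/c1.png

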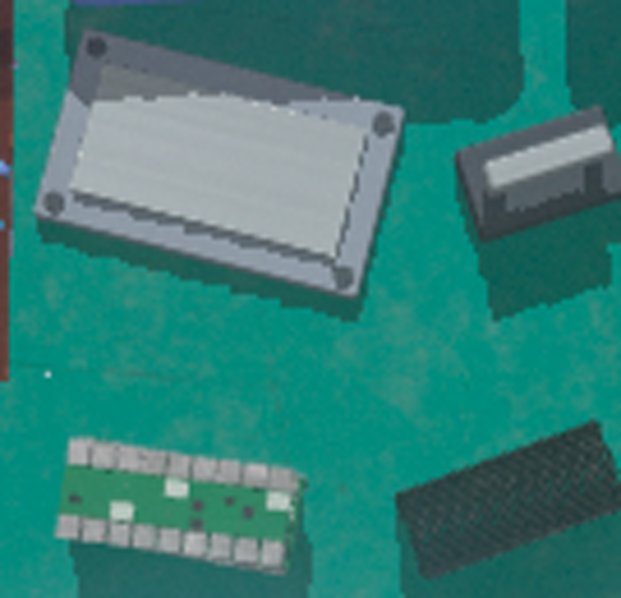

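View pics/c2.png

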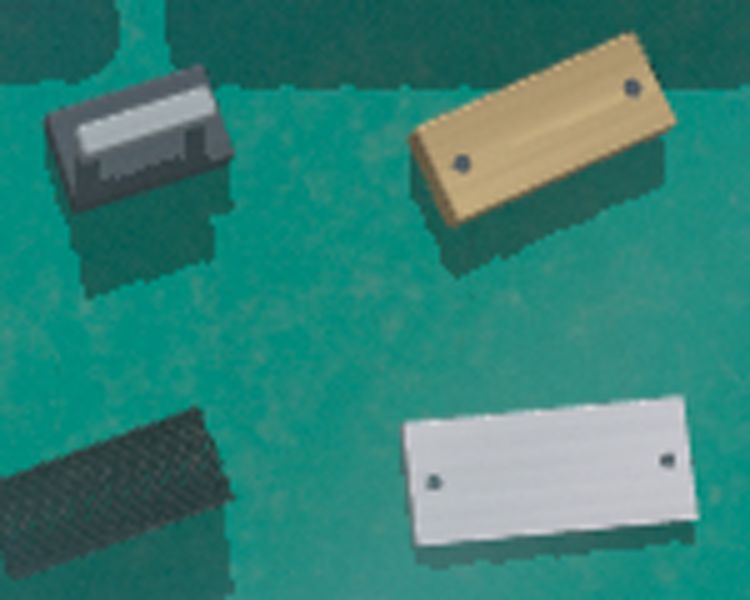

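The crops show the corners of the slab, plate, bundle, bar and the block's two dots clearly. I'll project each one at its known height and check the sizes.

```bash
cat > h.py <<'E'
import numpy as np
from rig import *
def proj(px,z,cam='top'):
    c=camera_params(cam); R,t=c['R'],np.array(c['t'])
    d=np.c_[np.array(px,float),np.ones(len(px))]@np.linalg.inv(c['camera_matrix']).T@R
    o=-R.T@t
    return o+d*((z-o[2])/d[:,2])[:,None]
def crop(px,f,off): return (np.array(px,float)+.5)/f-.5+np.array(off)
def box(name,P):
    P=P[:,:2]; e=[np.linalg.norm(P[i]-P[(i+1)%4])*1e3 for i in range(4)]
    l=(P[1]-P[0])+(P[2]-P[3])
    if e[1]+e[3]>e[0]+e[2]: l=(P[2]-P[1])+(P[3]-P[0])
    a=np.degrees(np.arctan2(l[1],l[0]))
    print(name,'c',P.mean(0).round(4),'long axis deg',round((a)%180,1),'edges',np.round(e,0),'reach',np.linalg.norm(P.mean(0)).round(3))
E
python3 - <<'E'
from h import *
a=lambda p:crop(p,4.6,(250,120)); b=lambda p:crop(p,5,(340,130))
box('slab',proj(a([(85,32),(404,108),(358,295),(37,214)]),.014))
box('screws',proj(a([(96,47),(383,124),(344,277),(53,203)]),.015))
box('plate',proj(b([(404,422),(684,397),(697,519),(417,546)]),.012))
box('bundle',proj(a([(70,437),(299,470),(285,572),(57,535)]),.057))
box('bar1',proj(a([(486,163),(605,124),(612,146),(490,188)]),.066))
box('bar2',proj(b([(78,128),(208,86),(216,110),(84,153)]),.066))
box('wslab',proj(b([(46,117),(203,66),(231,156),(76,211)]),.026))
P=proj(b([(462,163),(632,88)]),.028);print('dots',P.mean(0),P,np.degrees(np.arctan2(*(P[1]-P[0])[[1,0]]))%180)
box('block',proj(b([(418,135),(633,35),(676,122),(457,220)]),.028))
P=proj(b([(433,482),(668,460)]),.012);print('pdots',P.mean(0),np.degrees(np.arctan2(*(P[1]-P[0])[[1,0]]))%180)
s=sense();print(np.degrees(np.arctan2(s['tcp_rot'][1][1],s['tcp_rot'][0][1])))
E
```

```text
slab c [0.6493 0.1486] long axis deg 76.2 edges [193. 113. 193. 111.] reach 0.666
screws c [0.6487 0.1497] long axis deg 75.3 edges [174.  93. 175.  96.] reach 0.666
plate c [ 0.4657 -0.2553] long axis deg 95.5 edges [149.  65. 149.  66.] reach 0.531
bundle c [0.4491 0.1681] long axis deg 81.5 edges [129.  57. 128.  55.] reach 0.479
bar1 c [ 0.6437 -0.0377] long axis deg 108.9 edges [70. 13. 72. 14.] reach 0.645
bar2 c [ 0.6435 -0.038 ] long axis deg 108.3 edges [71. 13. 72. 13.] reach 0.645
wslab c [ 0.6413 -0.0376] long axis deg 109.1 edges [88. 51. 87. 53.] reach 0.642
dots [ 0.64792297 -0.25362574  0.028     ] [[ 0.62765454 -0.20817351  0.028     ]
 [ 0.6681914  -0.29907796  0.028     ]] 114.03344109736358
block c [ 0.6466 -0.2531] long axis deg 114.7 edges [127.  52. 128.  50.] reach 0.694
pdots [ 0.4656394  -0.25529701  0.012     ] 95.53122228130749
-68.07147218869112
```

Sizes match those given to within a few mm. The bed is at (0.649,0.149) with its long axis at about 75.8°. Next is the plate: plan the approach.

```bash
cat >> h.py <<'E'
from scipy.spatial.transform import Rotation as Ro
def plan(x,y,z,ydeg):
    s=sense(); a=np.radians(ydeg); Y=np.array([np.cos(a),np.sin(a),0]);Z=np.array([0,0,-1.]);R=np.c_[np.cross(Y,Z),Y,Z]
    rv=Ro.from_matrix(s['tcp_rot']).inv()*Ro.from_matrix(R)
    d=np.array([x,y,z])-s['tcp_pos']
    rv=rv.as_rotvec(); n=int(np.ceil(np.degrees(np.linalg.norm(rv))/10.4)); 
    print('t',round(s['clock'],2),'rot',rv.round(4),'rows',n,'each',(rv/max(n,1)).round(4),'| shift after rot',(R.T@d).round(4),'| before rot',(np.array(s['tcp_rot']).T@d).round(4),'w',round(s['grip_width'],4),'F',np.round(s['force'],1),'p',np.round(s['tcp_pos'],4))
E
python3 -c "
from h import *
plan(.4657,-.2553,.25,5.5)"
```

```text
t 0.1 rot [-0.0016 -0.0015 -1.2841] rows 8 each [-0.0002 -0.0002 -0.1605] | shift after rot [0.2046 0.2906 0.1537] | before rot [ 0.3366 -0.1137  0.154 ] w 0.0857 F [ 0.3 -0.2 -0.9] p [ 0.196  -0.4868  0.4037]
```

Call:
{"fn": "move_arm", "kwargs": {
  "offset": [
    [0, 0, 0],
    [0, 0, 0],
    [0, 0, 0],
    [0, 0, 0],
    [0, 0, 0]
  ],
  "angular": [
    [0, 0, -0.1605],
    [0, 0, -0.1605],
    [0, 0, -0.1605],
    [0, 0, -0.1605],
    [0, 0, -0.1605]
  ],
  "hand": [-1, -1, -1, -1, -1]
}}

```text
clock: 0.72
tcp_pos: [0.1961, -0.4869, 0.404]
tcp_rot: [[0.371, 0.929, -0.0], [0.929, -0.371, 0.001], [0.001, -0.001, -1.0]]
force: [0.7, -0.1, 0.0]
grip_width: 0.0854
finger_force: 0.0
```

Call:
{"fn": "move_arm", "kwargs": {
  "offset": [
    [0, 0, 0],
    [0, 0, 0],
    [0, 0, 0],
    [0.029, 0.042, 0.015],
    [0.029, 0.042, 0.015]
  ],
  "angular": [
    [0, 0, -0.1605],
    [0, 0, -0.1605],
    [0, 0, -0.1605],
    [0, 0, 0],
    [0, 0, 0]
  ],
  "hand": [-1, -1, -1, -1, -1]
}}

```text
clock: 1.35
tcp_pos: [0.2745, -0.4207, 0.3738]
tcp_rot: [[-0.094, 0.996, 0.0], [0.996, 0.094, 0.001], [0.001, 0.0, -1.0]]
force: [0.2, -0.6, -0.7]
grip_width: 0.0854
finger_force: 0.0
```

Call:
{"fn": "move_arm", "kwargs": {
  "offset": [
    [0.029, 0.042, 0.025],
    [0.029, 0.042, 0.025],
    [0.029, 0.042, 0.025],
    [0.029, 0.041, 0.025],
    [0.029, 0.041, 0.024]
  ],
  "angular": [
    [0, 0, 0],
    [0, 0, 0],
    [0, 0, 0],
    [0, 0, 0],
    [0, 0, 0]
  ],
  "hand": [-1, -1, -1, -1, -1]
}}

```text
clock: 1.98
tcp_pos: [0.4681, -0.2555, 0.2493]
tcp_rot: [[-0.096, 0.995, -0.001], [0.995, 0.096, 0.0], [0.0, -0.001, -1.0]]
force: [0.8, -0.5, 0.0]
grip_width: 0.0854
finger_force: 0.0
```

Call:
{"fn": "move_arm", "kwargs": {
  "offset": [
    [0, 0, 0],
    [0, 0, 0]
  ],
  "angular": [
    [0, 0, 0],
    [0, 0, 0]
  ],
  "hand": [-1, -1]
}}

```text
clock: 2.22
tcp_pos: [0.467, -0.2569, 0.2504]
tcp_rot: [[-0.096, 0.995, -0.001], [0.995, 0.096, 0.0], [0.0, -0.001, -1.0]]
force: [-0.2, -1.1, 0.1]
grip_width: 0.0855
finger_force: 0.0
```

```bash
python3 -c "
from h import *
plan(.4657,-.2553,.18,5.5)"
```

```text
t 2.23 rot [-0.0013 -0.0001  0.0005] rows 1 each [-0.0013 -0.0001  0.0005] | shift after rot [ 0.0018 -0.0012  0.0704] | before rot [ 0.0017 -0.0011  0.0704] w 0.0855 F [-0.2 -1.1  0.1] p [ 0.467  -0.2569  0.2504]
```

Call:
{"fn": "move_arm", "kwargs": {
  "offset": [
    [0.002, -0.001, 0.035],
    [0, 0, 0.03],
    [0, 0, 0.006],
    [0, 0, 0],
    [0, 0, 0]
  ],
  "angular": [
    [0, 0, 0],
    [0, 0, 0],
    [0, 0, 0],
    [0, 0, 0],
    [0, 0, 0]
  ],
  "hand": [-1, -1, -1, -1, -1]
}}

```text
clock: 2.85
tcp_pos: [0.4667, -0.2561, 0.1817]
tcp_rot: [[-0.095, 0.995, 0.003], [0.995, 0.095, -0.002], [-0.002, 0.003, -1.0]]
force: [-0.6, 0.5, 0.2]
grip_width: 0.0855
finger_force: 0.0
```

```bash
python3 - <<'E'
from h import *
import cv2
plan(.4657,-.2553,.175,5.5)
s=sense(); p=np.array(s['tcp_pos']); 
c=camera_params('scene')
def px(X):
    q=c['camera_matrix']@(c['R']@X+c['t']); return (q[:2]/q[2]).round(1)
R=np.array(s['tcp_rot'])
for y in(-.05,.05):
  for z in(.155,.16,.173): print(y,z,px(p+R@[0,y,z]))
im=cv2.cvtColor(grab_frame('scene'),cv2.COLOR_RGB2BGR)
u,v=px(p+R@[0,0,.16]).astype(int)
cv2.imwrite('pics/g1.png',cv2.resize(im[v-60:v+30,u-55:u+65],None,fx=6,fy=6)); print(u-55,v-60)
E
```

```text
t 2.85 rot [ 0.0026  0.0024 -0.0008] rows 1 each [ 0.0026  0.0024 -0.0008] | shift after rot [ 0.0009 -0.0009  0.0067] | before rot [ 0.0009 -0.0009  0.0067] w 0.0855 F [-0.6  0.5  0.2] p [ 0.4667 -0.2561  0.1817]
-0.05 0.155 [425.2 181.1]
-0.05 0.16 [424.9 182.3]
-0.05 0.173 [424.2 185.4]
0.05 0.155 [400.6 168.8]
0.05 0.16 [400.4 170. ]
0.05 0.173 [399.9 173.1]
357 116
```

View pics/g1.png

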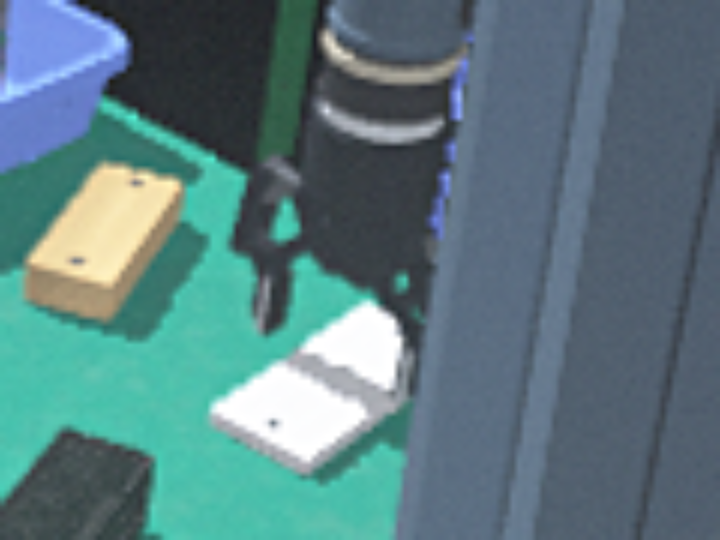

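The left fingertip is at about pixel (401,171). That makes the open tip about 163 mm ahead of the TCP, so I'll go down to TCP z≈0.169 and close.

Call:
{"fn": "move_arm", "kwargs": {
  "offset": [
    [0.001, -0.001, 0.007],
    [0, 0, 0.006],
    [0, 0, 0]
  ],
  "angular": [
    [0.0026, 0.0024, 0],
    [0, 0, 0],
    [0, 0, 0]
  ],
  "hand": [-1, -1, -1]
}}

```text
clock: 3.28
tcp_pos: [0.4645, -0.2537, 0.1657]
tcp_rot: [[-0.096, 0.995, -0.004], [0.995, 0.096, 0.003], [0.004, -0.004, -1.0]]
force: [0.0, 0.1, -0.9]
grip_width: 0.0857
finger_force: 0.0
```

Call:
{"fn": "move_arm", "kwargs": {
  "offset": [
    [0, 0, 0],
    [0, 0, 0],
    [0, 0, 0],
    [0, 0, 0],
    [0, 0, 0]
  ],
  "angular": [
    [0, 0, 0],
    [0, 0, 0],
    [0, 0, 0],
    [0, 0, 0],
    [0, 0, 0]
  ],
  "hand": [1, 1, 1, 1, 1]
}}

```text
clock: 3.9
tcp_pos: [0.4656, -0.2544, 0.1675]
tcp_rot: [[-0.096, 0.995, -0.001], [0.995, 0.096, 0.001], [0.001, -0.001, -1.0]]
force: [1.9, -0.9, 3.6]
grip_width: 0.0642
finger_force: 72.1
```

Call:
{"fn": "move_arm", "kwargs": {
  "offset": [
    [0, 0, 0],
    [0, 0, 0]
  ],
  "angular": [
    [0, 0, 0],
    [0, 0, 0]
  ],
  "hand": [1, 1]
}}

```text
clock: 4.15
tcp_pos: [0.4656, -0.2544, 0.1675]
tcp_rot: [[-0.096, 0.995, -0.001], [0.995, 0.096, 0.001], [0.001, -0.001, -1.0]]
force: [2.1, 0.3, 5.6]
grip_width: 0.0646
finger_force: 72.5
```

Call:
{"fn": "move_arm", "kwargs": {
  "offset": [
    [0, 0, -0.02],
    [0, 0, -0.05],
    [0, 0, -0.05],
    [0, 0, 0],
    [0, 0, 0]
  ],
  "angular": [
    [0, 0, 0],
    [0, 0, 0],
    [0, 0, 0],
    [0, 0, 0],
    [0, 0, 0]
  ],
  "hand": [1, 1, 1, 1, 1]
}}

```text
clock: 4.78
tcp_pos: [0.4643, -0.2539, 0.2841]
tcp_rot: [[-0.096, 0.995, -0.007], [0.995, 0.096, 0.005], [0.005, -0.007, -1.0]]
force: [0.4, 0.5, -4.2]
grip_width: 0.0645
finger_force: 68.5
```

```bash
python3 -c "
from h import *
plan(.649,.149,.29,-14.2)"
```

```text
t 4.78 rot [-0.0077 -0.0042  0.3436] rows 2 each [-0.0039 -0.0021  0.1718] | shift after rot [ 0.4359  0.0802 -0.0059] | before rot [ 0.3834  0.2223 -0.0053] w 0.0645 F [ 0.4  0.5 -4.2] p [ 0.4643 -0.2539  0.2841]
```

Call:
{"fn": "move_arm", "kwargs": {
  "offset": [
    [0, 0, 0],
    [0, 0, 0],
    [0, 0, 0],
    [0, 0, 0],
    [0.025, 0.005, 0]
  ],
  "angular": [
    [0, 0, 0.086],
    [0, 0, 0.086],
    [0, 0, 0.086],
    [0, 0, 0.0856],
    [0, 0, 0]
  ],
  "hand": [1, 1, 1, 1, 1]
}}

```text
clock: 5.4
tcp_pos: [0.4747, -0.2315, 0.2825]
tcp_rot: [[0.248, 0.969, -0.01], [0.969, -0.248, 0.006], [0.003, -0.011, -1.0]]
force: [-0.2, 0.7, -2.7]
grip_width: 0.0641
finger_force: 68.5
```

Call:
{"fn": "move_arm", "kwargs": {
  "offset": [
    [0.046, 0.008, 0],
    [0.046, 0.008, 0],
    [0.046, 0.008, 0],
    [0.046, 0.009, 0],
    [0.046, 0.009, 0]
  ],
  "angular": [
    [0, 0, 0],
    [0, 0, 0],
    [0, 0, 0],
    [0, 0, 0],
    [0, 0, 0]
  ],
  "hand": [1, 1, 1, 1, 1]
}}

```text
clock: 6.02
tcp_pos: [0.5724, -0.0171, 0.2826]
tcp_rot: [[0.245, 0.969, -0.011], [0.969, -0.245, 0.003], [0.0, -0.011, -1.0]]
force: [1.3, -1.3, -2.6]
grip_width: 0.0645
finger_force: 68.5
```

Call:
{"fn": "move_arm", "kwargs": {
  "offset": [
    [0.046, 0.009, 0],
    [0.046, 0.008, 0],
    [0.046, 0.008, 0],
    [0.043, 0.008, 0],
    [0, 0, 0]
  ],
  "angular": [
    [0, 0, 0],
    [0, 0, 0],
    [0, 0, 0],
    [0, 0, 0],
    [0, 0, 0]
  ],
  "hand": [1, 1, 1, 1, 1]
}}

```text
clock: 6.65
tcp_pos: [0.649, 0.1516, 0.2816]
tcp_rot: [[0.241, 0.97, -0.011], [0.971, -0.241, 0.002], [-0.001, -0.011, -1.0]]
force: [-0.3, -1.3, -2.1]
grip_width: 0.0643
finger_force: 68.5
```

Call:
{"fn": "move_arm", "kwargs": {
  "offset": [
    [0, 0, 0],
    [0, 0, 0]
  ],
  "angular": [
    [0, 0, 0],
    [0, 0, 0]
  ],
  "hand": [1, 1]
}}

```text
clock: 6.9
tcp_pos: [0.6491, 0.1475, 0.2855]
tcp_rot: [[0.246, 0.969, -0.006], [0.969, -0.246, 0.001], [-0.0, -0.006, -1.0]]
force: [0.2, -1.0, -2.6]
grip_width: 0.0645
finger_force: 68.5
```

```bash
python3 -c "
from h import *
plan(.649,.149,.1885,-14.2)"
```

```text
t 6.9 rot [-0.006   0.0002 -0.0012] rows 1 each [-0.006   0.0002 -0.0012] | shift after rot [ 0.0014 -0.0005  0.097 ] | before rot [0.0015 0.0001 0.097 ] w 0.0645 F [ 0.2 -1.  -2.6] p [0.6491 0.1475 0.2855]
```

Call:
{"fn": "move_arm", "kwargs": {
  "offset": [
    [0.002, 0, 0.04],
    [0, 0, 0.035],
    [0, 0, 0.015],
    [0, 0, 0],
    [0, 0, 0]
  ],
  "angular": [
    [-0.006, 0, 0],
    [0, 0, 0],
    [0, 0, 0],
    [0, 0, 0],
    [0, 0, 0]
  ],
  "hand": [1, 1, 1, 1, 1]
}}

```text
clock: 7.52
tcp_pos: [0.6511, 0.1505, 0.1992]
tcp_rot: [[0.246, 0.969, 0.006], [0.969, -0.246, 0.001], [0.003, 0.006, -1.0]]
force: [0.0, 0.3, -2.4]
grip_width: 0.0643
finger_force: 68.4
```

Call:
{"fn": "move_arm", "kwargs": {
  "offset": [
    [0, 0, 0.004],
    [0, 0, 0.003],
    [0, 0, 0],
    [0, 0, 0]
  ],
  "angular": [
    [0, 0, 0],
    [0, 0, 0],
    [0, 0, 0],
    [0, 0, 0]
  ],
  "hand": [1, 1, 1, 1]
}}

```text
clock: 8.02
tcp_pos: [0.6503, 0.1508, 0.19]
tcp_rot: [[0.245, 0.97, 0.003], [0.97, -0.245, 0.001], [0.001, 0.003, -1.0]]
force: [-0.2, 0.1, -3.1]
grip_width: 0.0646
finger_force: 68.5
```

```bash
python3 - <<'E'
from h import *
plan(.649,.149,.1875,-14.2)
E
```

```text
t 8.03 rot [ 0.0026 -0.0014  0.0003] rows 1 each [ 0.0026 -0.0014  0.0003] | shift after rot [-0.0021 -0.0008  0.0025] | before rot [-0.0021 -0.0008  0.0025] w 0.0646 F [-0.2  0.1 -3.1] p [0.6503 0.1508 0.19  ]
```

Call:
{"fn": "move_arm", "kwargs": {
  "offset": [
    [-0.001, -0.001, 0.001],
    [0, 0, 0.0015],
    [0, 0, 0],
    [0, 0, 0]
  ],
  "angular": [
    [0.0026, -0.0014, 0],
    [0, 0, 0],
    [0, 0, 0],
    [0, 0, 0]
  ],
  "hand": [1, 1, 1, 1]
}}

```text
clock: 8.52
tcp_pos: [0.6491, 0.15, 0.1876]
tcp_rot: [[0.245, 0.969, 0.0], [0.969, -0.245, 0.0], [0.0, 0.0, -1.0]]
force: [1.7, 0.3, -2.7]
grip_width: 0.0644
finger_force: 68.6
```

```bash
python3 - <<'E'
from h import *
plan(.649,.149,.1875,-14.2)
E
```

```text
t 8.53 rot [ 0.0003 -0.0001  0.0002] rows 1 each [ 0.0003 -0.0001  0.0002] | shift after rot [-0.001   0.0001  0.0001] | before rot [-0.001   0.0001  0.0001] w 0.0644 F [ 1.7  0.3 -2.7] p [0.6491 0.15   0.1876]
```

Call:
{"fn": "move_arm", "kwargs": {
  "offset": [
    [0, 0, 0.001],
    [0, 0, 0],
    [0, 0, 0]
  ],
  "angular": [
    [0, 0, 0],
    [0, 0, 0],
    [0, 0, 0]
  ],
  "hand": [1, 1, 1]
}}

```text
clock: 8.9
tcp_pos: [0.6491, 0.15, 0.1876]
tcp_rot: [[0.245, 0.969, 0.001], [0.969, -0.245, -0.0], [0.0, 0.001, -1.0]]
force: [-2.5, -1.3, 5.7]
grip_width: 0.0645
finger_force: 70.5
```

Call:
{"fn": "move_arm", "kwargs": {
  "offset": [
    [0, 0, 0],
    [0, 0, 0],
    [0, 0, 0],
    [0, 0, 0],
    [0, 0, 0]
  ],
  "angular": [
    [0, 0, 0],
    [0, 0, 0],
    [0, 0, 0],
    [0, 0, 0],
    [0, 0, 0]
  ],
  "hand": [-0.6, -0.8, -1, -1, -1]
}}

```text
clock: 9.52
tcp_pos: [0.6491, 0.1501, 0.1865]
tcp_rot: [[0.245, 0.97, 0.0], [0.97, -0.245, -0.0], [-0.0, 0.0, -1.0]]
force: [0.3, -0.2, 0.0]
grip_width: 0.0851
finger_force: 0.0
```

Call:
{"fn": "move_arm", "kwargs": {
  "offset": [
    [0, 0, -0.02],
    [0, 0, -0.04],
    [0, 0, -0.04],
    [-0.02, -0.05, 0],
    [-0.02, -0.05, 0]
  ],
  "angular": [
    [0, 0, 0],
    [0, 0, 0],
    [0, 0, 0],
    [0, 0, 0],
    [0, 0, 0]
  ],
  "hand": [-1, -1, -1, -1, -1]
}}

```text
clock: 10.15
tcp_pos: [0.5424, 0.1357, 0.2895]
tcp_rot: [[0.245, 0.969, 0.005], [0.969, -0.245, 0.001], [0.002, 0.005, -1.0]]
force: [-0.2, -0.3, 0.1]
grip_width: 0.0853
finger_force: 0.0
```

```bash
python3 - <<'E'
from h import *
plan(.4491,.1681,.29,-8.5)
E
```

```text
t 10.15 rot [ 0.0047 -0.0015 -0.0994] rows 1 each [ 0.0047 -0.0015 -0.0994] | shift after rot [ 0.0183 -0.0971 -0.0005] | before rot [ 0.0085 -0.0984 -0.0009] w 0.0853 F [-0.2 -0.3  0.1] p [0.5424 0.1357 0.2895]
```

Call:
{"fn": "move_arm", "kwargs": {
  "offset": [
    [0.006, -0.033, 0],
    [0.006, -0.033, 0],
    [0.006, -0.031, 0],
    [0, 0, 0],
    [0, 0, 0]
  ],
  "angular": [
    [0.0047, 0, -0.0994],
    [0, 0, 0],
    [0, 0, 0],
    [0, 0, 0],
    [0, 0, 0]
  ],
  "hand": [-1, -1, -1, -1, -1]
}}

```text
clock: 10.78
tcp_pos: [0.4509, 0.1711, 0.2883]
tcp_rot: [[0.148, 0.989, -0.001], [0.989, -0.148, 0.001], [0.001, -0.002, -1.0]]
force: [-0.4, -0.2, -0.5]
grip_width: 0.0854
finger_force: 0.0
```

```bash
python3 - <<'E'
from h import *
import cv2
plan(.4491,.1681,.19,-8.5)
im=cv2.cvtColor(grab_frame('top'),cv2.COLOR_RGB2BGR)
cv2.imwrite('pics/top1.png',im); cv2.imwrite('pics/c3.png',cv2.resize(im[120:200,245:350],None,fx=7,fy=7,interpolation=cv2.INTER_CUBIC))
E
```

```text
t 10.78 rot [-0.0016 -0.0011  0.0003] rows 1 each [-0.0016 -0.0011  0.0003] | shift after rot [-0.0032 -0.0013  0.0983] | before rot [-0.0033 -0.0012  0.0983] w 0.0854 F [-0.4 -0.2 -0.5] p [0.4509 0.1711 0.2883]
```

View pics/c3.png

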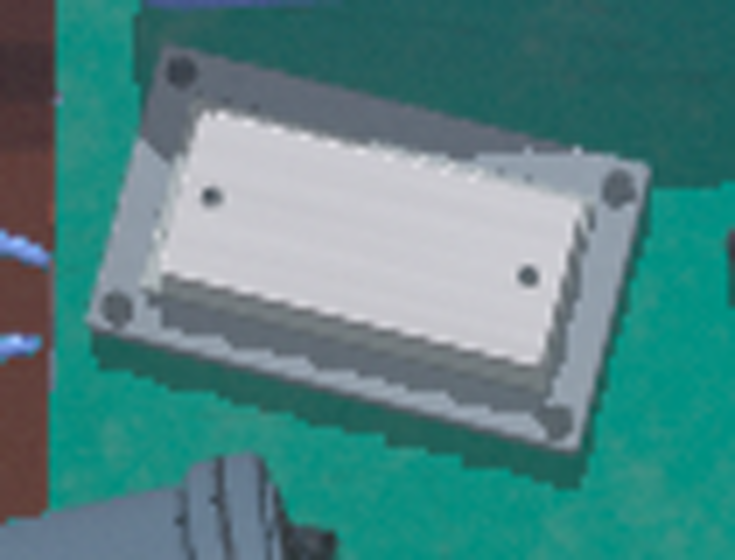

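The plate lies flat on the pad, with its dots at (211,196) and (528,276) in the crop and the screws around it. Comparing the two:

```bash
python3 - <<'E'
from h import *
a=lambda p:crop(p,7,(245,120))
box('screws',proj(a([(181,71),(618,188),(555,421),(117,309)]),.015))
box('slab',proj(a([(162,45),(651,165),(579,449),(90,322)]),.014))
box('plate',proj(a([(207,110),(587,202),(540,364),(162,276)]),.032))
P=proj(a([(211,196),(528,276)]),.032);print(P.mean(0),np.degrees(np.arctan2(*(P[1]-P[0])[[1,0]]))%180)
E
```

```text
screws c [0.649 0.15 ] long axis deg 75.3 edges [174.  93. 173.  96.] reach 0.666
slab c [0.65  0.149] long axis deg 75.8 edges [194. 113. 193. 111.] reach 0.667
plate c [0.6492 0.1466] long axis deg 76.6 edges [149.  64. 147.  66.] reach 0.666
[0.64992044 0.14827739 0.032     ] 75.818215061419
```

Call:
{"fn": "move_arm", "kwargs": {
  "offset": [
    [-0.003, -0.001, 0.03],
    [0, 0, 0.03],
    [0, 0, 0.025],
    [0, 0, 0.012],
    [0, 0, 0]
  ],
  "angular": [
    [0, 0, 0],
    [0, 0, 0],
    [0, 0, 0],
    [0, 0, 0],
    [0, 0, 0]
  ],
  "hand": [-1, -1, -1, -1, -1]
}}

```text
clock: 11.45
tcp_pos: [0.4485, 0.168, 0.1892]
tcp_rot: [[0.148, 0.989, -0.006], [0.989, -0.148, 0.0], [-0.0, -0.006, -1.0]]
force: [0.4, -0.5, 0.6]
grip_width: 0.0853
finger_force: 0.0
```

Call:
{"fn": "move_arm", "kwargs": {
  "offset": [
    [0, 0, 0],
    [0, 0, 0],
    [0, 0, 0],
    [0, 0, 0],
    [0, 0, 0]
  ],
  "angular": [
    [0, 0, 0],
    [0, 0, 0],
    [0, 0, 0],
    [0, 0, 0],
    [0, 0, 0]
  ],
  "hand": [-1, -1, 1, 1, 1]
}}

```text
clock: 12.08
tcp_pos: [0.4488, 0.1684, 0.1907]
tcp_rot: [[0.148, 0.989, -0.003], [0.989, -0.148, 0.001], [0.001, -0.003, -1.0]]
force: [-0.1, 0.9, 3.7]
grip_width: 0.0593
finger_force: 65.9
```

Call:
{"fn": "move_arm", "kwargs": {
  "offset": [
    [0, 0, 0],
    [0, 0, 0],
    [0, 0, 0],
    [0, 0, 0]
  ],
  "angular": [
    [0, 0, 0],
    [0, 0, 0],
    [0, 0, 0],
    [0, 0, 0]
  ],
  "hand": [1, 1, 1, 1]
}}

```text
clock: 12.58
tcp_pos: [0.4489, 0.1684, 0.1907]
tcp_rot: [[0.148, 0.989, -0.003], [0.989, -0.148, 0.001], [0.001, -0.003, -1.0]]
force: [-0.6, 0.3, 4.7]
grip_width: 0.0592
finger_force: 65.9
```

Call:
{"fn": "move_arm", "kwargs": {
  "offset": [
    [0, 0, -0.02],
    [0, 0, -0.045],
    [0, 0, -0.045],
    [0, 0, 0],
    [0, 0, 0]
  ],
  "angular": [
    [0, 0, 0],
    [0, 0, 0],
    [0, 0, 0],
    [0, 0, 0.05],
    [0, 0, 0.05]
  ],
  "hand": [1, 1, 1, 1, 1]
}}

```text
clock: 13.2
tcp_pos: [0.4486, 0.1681, 0.2993]
tcp_rot: [[0.247, 0.969, -0.006], [0.969, -0.247, 0.001], [-0.001, -0.006, -1.0]]
force: [-0.3, -0.6, -3.0]
grip_width: 0.0595
finger_force: 65.5
```

```bash
python3 - <<'E'
from h import *
plan(.649,.149,.29,-14.2)
E
```

```text
t 13.2 rot [-0.0056  0.0009 -0.0019] rows 1 each [-0.0056  0.0009 -0.0019] | shift after rot [0.0306 0.1989 0.0093] | before rot [0.031  0.1989 0.0081] w 0.0595 F [-0.3 -0.6 -3. ] p [0.4486 0.1681 0.2993]
```

Call:
{"fn": "move_arm", "kwargs": {
  "offset": [
    [0.006, 0.025, 0],
    [0.006, 0.045, 0],
    [0.006, 0.045, 0],
    [0.006, 0.045, 0],
    [0.006, 0.039, 0]
  ],
  "angular": [
    [-0.0056, 0, 0],
    [0, 0, 0],
    [0, 0, 0],
    [0, 0, 0],
    [0, 0, 0]
  ],
  "hand": [1, 1, 1, 1, 1]
}}

```text
clock: 13.82
tcp_pos: [0.6502, 0.1479, 0.2973]
tcp_rot: [[0.246, 0.969, -0.003], [0.969, -0.246, -0.001], [-0.002, -0.002, -1.0]]
force: [-0.2, 0.5, -2.3]
grip_width: 0.0594
finger_force: 65.6
```

Call:
{"fn": "move_arm", "kwargs": {
  "offset": [
    [0, 0, 0.02],
    [0, 0, 0.025],
    [0, 0, 0.015],
    [0, 0, 0],
    [0, 0, 0]
  ],
  "angular": [
    [0, 0, 0],
    [0, 0, 0],
    [0, 0, 0],
    [0, 0, 0],
    [0, 0, 0]
  ],
  "hand": [1, 1, 1, 1, 1]
}}

```text
clock: 14.45
tcp_pos: [0.6493, 0.1484, 0.2406]
tcp_rot: [[0.246, 0.969, 0.002], [0.969, -0.246, -0.0], [0.0, 0.002, -1.0]]
force: [0.5, 0.4, -2.3]
grip_width: 0.0591
finger_force: 65.8
```

Call:
{"fn": "move_arm", "kwargs": {
  "offset": [
    [0, 0, 0],
    [0, 0, 0],
    [0, 0, 0]
  ],
  "angular": [
    [0, 0, 0],
    [0, 0, 0],
    [0, 0, 0]
  ],
  "hand": [1, 1, 1]
}}

```text
clock: 14.82
tcp_pos: [0.6494, 0.1484, 0.2406]
tcp_rot: [[0.246, 0.969, 0.002], [0.969, -0.246, -0.0], [0.0, 0.002, -1.0]]
force: [0.0, 0.3, -1.7]
grip_width: 0.0593
finger_force: 65.8
```

```bash
python3 - <<'E'
from h import *
plan(.649,.149,.2227,-14.2)
E
```

```text
t 14.82 rot [ 0.0021 -0.0001 -0.0003] rows 1 each [ 0.0021 -0.0001 -0.0003] | shift after rot [ 0.0005 -0.0005  0.0179] | before rot [ 0.0005 -0.0006  0.0179] w 0.0593 F [ 0.   0.3 -1.7] p [0.6494 0.1484 0.2406]
```

Call:
{"fn": "move_arm", "kwargs": {
  "offset": [
    [0, 0, 0.01],
    [0, 0, 0.006],
    [0, 0, 0.0015],
    [0, 0, 0],
    [0, 0, 0]
  ],
  "angular": [
    [0.002, 0, 0],
    [0, 0, 0],
    [0, 0, 0],
    [0, 0, 0],
    [0, 0, 0]
  ],
  "hand": [1, 1, 1, 1, 1]
}}

```text
clock: 15.45
tcp_pos: [0.649, 0.1483, 0.2229]
tcp_rot: [[0.246, 0.969, -0.001], [0.969, -0.246, -0.0], [-0.0, -0.001, -1.0]]
force: [-2.5, -0.8, 4.0]
grip_width: 0.0591
finger_force: 66.3
```

Call:
{"fn": "move_arm", "kwargs": {
  "offset": [
    [0, 0, 0.001],
    [0, 0, 0],
    [0, 0, 0]
  ],
  "angular": [
    [0, 0, 0],
    [0, 0, 0],
    [0, 0, 0]
  ],
  "hand": [1, 1, 1]
}}

```text
clock: 15.82
tcp_pos: [0.649, 0.1483, 0.2228]
tcp_rot: [[0.246, 0.969, -0.001], [0.969, -0.246, -0.0], [-0.0, -0.001, -1.0]]
force: [-3.7, -1.1, 7.6]
grip_width: 0.0594
finger_force: 66.9
```

Call:
{"fn": "move_arm", "kwargs": {
  "offset": [
    [0, 0, 0],
    [0, 0, 0],
    [0, 0, 0],
    [0, 0, 0],
    [0, 0, 0]
  ],
  "angular": [
    [0, 0, 0],
    [0, 0, 0],
    [0, 0, 0],
    [0, 0, 0],
    [0, 0, 0]
  ],
  "hand": [-0.6, -0.8, -1, -1, -1]
}}

```text
clock: 16.45
tcp_pos: [0.6492, 0.1484, 0.2213]
tcp_rot: [[0.246, 0.969, -0.001], [0.969, -0.246, 0.0], [-0.0, -0.001, -1.0]]
force: [-1.0, 0.3, 1.0]
grip_width: 0.0855
finger_force: 0.0
```

Call:
{"fn": "move_arm", "kwargs": {
  "offset": [
    [0, 0, -0.02],
    [0, 0, -0.04],
    [0, 0, -0.04],
    [-0.04, 0, 0],
    [-0.05, 0, 0]
  ],
  "angular": [
    [0, 0, 0],
    [0, 0, 0],
    [0, 0, 0],
    [0, 0, 0],
    [0, 0, 0]
  ],
  "hand": [-1, -1, -1, -1, -1]
}}

```text
clock: 17.08
tcp_pos: [0.6276, 0.0611, 0.3247]
tcp_rot: [[0.243, 0.97, 0.004], [0.97, -0.243, -0.0], [0.001, 0.004, -1.0]]
force: [0.1, -0.4, 0.6]
grip_width: 0.0852
finger_force: 0.0
```

Call:
{"fn": "move_arm", "kwargs": {
  "offset": [
    [-0.05, 0, 0],
    [-0.05, 0, 0],
    [0, 0, 0],
    [0, 0, 0],
    [0, 0, 0]
  ],
  "angular": [
    [0, 0, 0],
    [0, 0, -0.168],
    [0, 0, -0.168],
    [0, 0, -0.168],
    [0, 0, -0.168]
  ],
  "hand": [-1, -1, -1, -1, -1]
}}

```text
clock: 17.7
tcp_pos: [0.6028, -0.0363, 0.3236]
tcp_rot: [[-0.416, 0.909, 0.002], [0.91, 0.416, -0.0], [-0.001, 0.001, -1.0]]
force: [-0.0, 0.4, 0.5]
grip_width: 0.0853
finger_force: 0.0
```

```bash
python3 - <<'E'
from h import *
plan(.6479,-.2535,.25,24.2)
E
```

```text
t 17.7 rot [0.0013 0.001  0.0063] rows 1 each [0.0013 0.001  0.0063] | shift after rot [-0.2167 -0.0479  0.0736] | before rot [-0.2163 -0.0493  0.0737] w 0.0853 F [-0.   0.4  0.5] p [ 0.6028 -0.0363  0.3236]
```

Call:
{"fn": "move_arm", "kwargs": {
  "offset": [
    [-0.045, -0.01, 0],
    [-0.045, -0.01, 0.01],
    [-0.045, -0.01, 0.02],
    [-0.045, -0.009, 0.02],
    [-0.037, -0.009, 0.023]
  ],
  "angular": [
    [0, 0, 0.006],
    [0, 0, 0],
    [0, 0, 0],
    [0, 0, 0],
    [0, 0, 0]
  ],
  "hand": [-1, -1, -1, -1, -1]
}}

```text
clock: 18.32
tcp_pos: [0.6477, -0.2557, 0.2503]
tcp_rot: [[-0.405, 0.914, 0.002], [0.914, 0.405, -0.002], [-0.003, 0.001, -1.0]]
force: [0.5, -0.1, 0.3]
grip_width: 0.0853
finger_force: 0.0
```

Call:
{"fn": "move_arm", "kwargs": {
  "offset": [
    [0, 0, 0],
    [0, 0, 0]
  ],
  "angular": [
    [0, 0, 0],
    [0, 0, 0]
  ],
  "hand": [-1, -1]
}}

```text
clock: 18.58
tcp_pos: [0.6472, -0.2535, 0.2498]
tcp_rot: [[-0.406, 0.914, 0.0], [0.914, 0.406, 0.0], [-0.0, 0.0, -1.0]]
force: [0.6, -0.5, 0.1]
grip_width: 0.0852
finger_force: 0.0
```

```bash
python3 - <<'E'
from h import *
import cv2
plan(.6479,-.2535,.173,24.2)
im=cv2.cvtColor(grab_frame('top'),cv2.COLOR_RGB2BGR)
cv2.imwrite('pics/top2.png',im); cv2.imwrite('pics/c4.png',cv2.resize(im[115:195,245:350],None,fx=7,fy=7,interpolation=cv2.INTER_CUBIC))
E
```

```text
t 18.57 rot [ 0.0002  0.0001 -0.0047] rows 1 each [ 0.0002  0.0001 -0.0047] | shift after rot [-0.0003  0.0006  0.0768] | before rot [-0.0003  0.0006  0.0768] w 0.0852 F [ 0.6 -0.5  0.1] p [ 0.6472 -0.2535  0.2498]
```

View pics/c4.png

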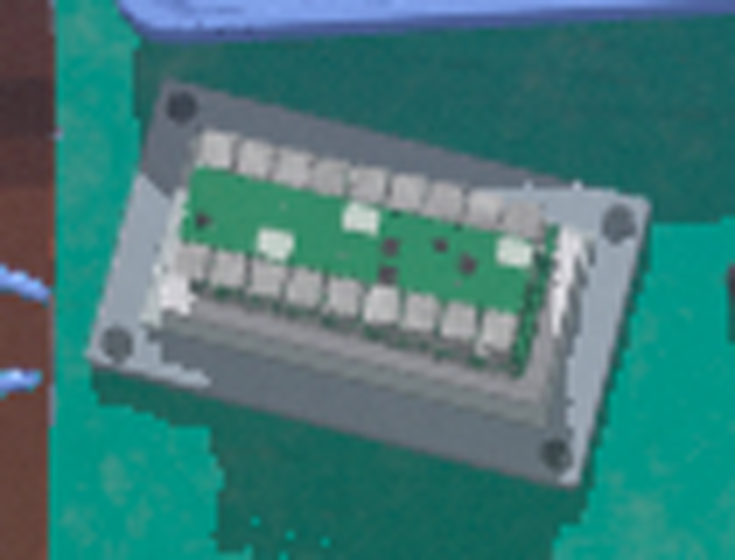

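The bundle sits squarely on the plate. I'll check its top corners at z=0.089 and go down onto the block.

```bash
python3 - <<'E'
from h import *
a=lambda p:crop(p,7,(245,115))
box('bundle',proj(a([(203,130),(545,205),(515,352),(172,280)]),.089))
E
```

```text
bundle c [0.6498 0.1487] long axis deg 77.9 edges [127.  55. 127.  56.] reach 0.667
```

Call:
{"fn": "move_arm", "kwargs": {
  "offset": [
    [0, 0.0006, 0.03],
    [0, 0, 0.03],
    [0, 0, 0.012],
    [0, 0, 0.0055],
    [0, 0, 0]
  ],
  "angular": [
    [0, 0, -0.004],
    [0, 0, 0],
    [0, 0, 0],
    [0, 0, 0],
    [0, 0, 0]
  ],
  "hand": [-1, -1, -1, -1, -1]
}}

```text
clock: 19.25
tcp_pos: [0.6479, -0.2532, 0.1721]
tcp_rot: [[-0.41, 0.912, 0.0], [0.912, 0.41, -0.001], [-0.001, 0.0, -1.0]]
force: [-0.0, 0.1, -0.4]
grip_width: 0.0852
finger_force: 0.0
```

Call:
{"fn": "move_arm", "kwargs": {
  "offset": [
    [0, 0, 0],
    [0, 0, 0],
    [0, 0, 0],
    [0, 0, 0],
    [0, 0, 0]
  ],
  "angular": [
    [0, 0, 0],
    [0, 0, 0],
    [0, 0, 0],
    [0, 0, 0],
    [0, 0, 0]
  ],
  "hand": [-1, -1, 1, 1, 1]
}}

```text
clock: 19.88
tcp_pos: [0.6477, -0.2535, 0.1714]
tcp_rot: [[-0.409, 0.912, -0.0], [0.912, 0.409, -0.0], [-0.0, -0.0, -1.0]]
force: [0.1, 0.2, 2.9]
grip_width: 0.0547
finger_force: 66.3
```

Call:
{"fn": "move_arm", "kwargs": {
  "offset": [
    [0, 0, 0],
    [0, 0, 0],
    [0, 0, 0],
    [0, 0, 0]
  ],
  "angular": [
    [0, 0, 0],
    [0, 0, 0],
    [0, 0, 0],
    [0, 0, 0]
  ],
  "hand": [1, 1, 1, 1]
}}

```text
clock: 20.38
tcp_pos: [0.6477, -0.2535, 0.1714]
tcp_rot: [[-0.409, 0.912, -0.0], [0.912, 0.409, -0.001], [-0.0, -0.0, -1.0]]
force: [0.1, -0.3, 3.2]
grip_width: 0.0554
finger_force: 66.5
```

Call:
{"fn": "move_arm", "kwargs": {
  "offset": [
    [0, 0, -0.03],
    [0, 0, -0.05],
    [0, 0, -0.05],
    [0, 0, -0.05],
    [0, 0, 0]
  ],
  "angular": [
    [0, 0, 0],
    [0, 0, 0],
    [0, 0, 0],
    [0, 0, 0],
    [0, 0, 0]
  ],
  "hand": [1, 1, 1, 1, 1]
}}

```text
clock: 21.0
tcp_pos: [0.6485, -0.2537, 0.3563]
tcp_rot: [[-0.409, 0.912, 0.007], [0.912, 0.409, -0.004], [-0.007, 0.005, -1.0]]
force: [-0.1, -0.4, -0.8]
grip_width: 0.0554
finger_force: 66.2
```

```bash
python3 - <<'E'
from h import *
import cv2
plan(.649,.149,.35,-14.2)
t=cv2.imread('pics/top2.png')
im=cv2.cvtColor(grab_frame('scene'),cv2.COLOR_RGB2BGR)
A=cv2.resize(t[128:180,260:332],None,fx=8,fy=8,interpolation=cv2.INTER_CUBIC)[:, :576]
B=cv2.resize(im[160:225,240:325],None,fx=8,fy=8,interpolation=cv2.INTER_CUBIC)
cv2.imwrite('pics/c5.png',A);cv2.imwrite('pics/c6.png',B)
E
```

```text
t 21.0 rot [0.0069 0.0046 0.6697] rows 4 each [0.0017 0.0012 0.1674] | shift after rot [ 0.3905 -0.0983  0.0063] | before rot [0.3672 0.1654 0.0047] w 0.0554 F [-0.1 -0.4 -0.8] p [ 0.6485 -0.2537  0.3563]
```

View pics/c6.png

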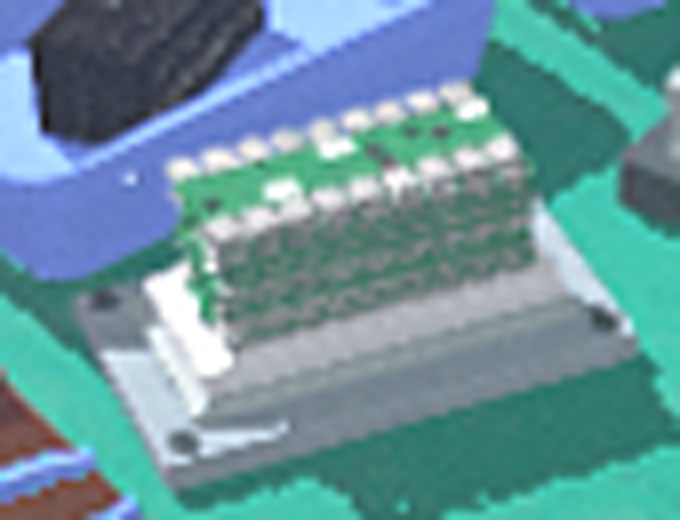

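```bash
python3 - <<'E'
from h import *
a=lambda p:crop(p,8,(240,160))
for n,p,z in(('bundle bottom',[(235,347),(532,264)],.032),('bundle top chips near',[(215,232),(500,148)],.089),('chips far',[(182,168),(457,90)],.089),('slab near',[(175,470),(637,335)],.014),('screws near',[(184,441),(604,317)],.015)):
    P=proj(a(p),z,'scene');print(n,P.round(4)[:,:2].tolist(),np.degrees(np.arctan2(*(P[1]-P[0])[[1,0]]))%180)
E
```

```text
bundle bottom [[0.6415, 0.2075], [0.611, 0.0876]] 75.73926760773136
bundle top chips near [[0.6412, 0.2118], [0.6172, 0.0973]] 78.13129288452473
chips far [[0.6827, 0.1988], [0.6586, 0.0865]] 77.93877717969687
slab near [[0.6143, 0.2544], [0.5676, 0.0696]] 75.8312893449575
screws near [[0.625, 0.2431], [0.5836, 0.0732]] 76.29958585488296
```

The bundle's bottom edge measures 75.7° against 75.8° for the slab, so it is square; only the drawn chips are skewed. Now to carry the block over.

Call:
{"fn": "move_arm", "kwargs": {
  "offset": [
    [0, 0, 0],
    [0, 0, 0],
    [0, 0, 0],
    [0, 0, 0],
    [0.025, -0.006, 0]
  ],
  "angular": [
    [0.007, 0.0046, 0.1674],
    [0, 0, 0.1674],
    [0, 0, 0.1674],
    [0, 0, 0.1675],
    [0, 0, 0]
  ],
  "hand": [1, 1, 1, 1, 1]
}}

```text
clock: 21.68
tcp_pos: [0.6472, -0.2285, 0.3462]
tcp_rot: [[0.248, 0.969, -0.015], [0.969, -0.248, 0.005], [0.001, -0.016, -1.0]]
force: [0.2, 0.8, -1.5]
grip_width: 0.0554
finger_force: 66.0
```

Call:
{"fn": "move_arm", "kwargs": {
  "offset": [
    [0.046, -0.012, 0],
    [0.046, -0.012, 0],
    [0.046, -0.012, 0],
    [0.046, -0.012, 0],
    [0.046, -0.011, 0]
  ],
  "angular": [
    [0, 0, 0],
    [0, 0, 0],
    [0, 0, 0],
    [0, 0, 0],
    [0, 0, 0]
  ],
  "hand": [1, 1, 1, 1, 1]
}}

```text
clock: 22.3
tcp_pos: [0.6461, 0.0127, 0.3488]
tcp_rot: [[0.243, 0.97, -0.014], [0.97, -0.243, 0.003], [-0.0, -0.014, -1.0]]
force: [0.0, -0.2, -1.3]
grip_width: 0.0552
finger_force: 66.0
```

Call:
{"fn": "move_arm", "kwargs": {
  "offset": [
    [0.046, -0.011, 0],
    [0.046, -0.011, 0],
    [0.043, -0.011, 0],
    [0, 0, 0],
    [0, 0, 0]
  ],
  "angular": [
    [0, 0, 0],
    [0, 0, 0],
    [0, 0, 0],
    [0, 0, 0],
    [0, 0, 0]
  ],
  "hand": [1, 1, 1, 1, 1]
}}

```text
clock: 22.92
tcp_pos: [0.6476, 0.1495, 0.3497]
tcp_rot: [[0.243, 0.97, -0.013], [0.97, -0.243, 0.001], [-0.002, -0.012, -1.0]]
force: [0.5, -0.7, -2.0]
grip_width: 0.055
finger_force: 66.0
```

```bash
python3 - <<'E'
from h import *
plan(.649,.149,.2604,-14.2)
E
```

```text
t 22.93 rot [-0.0125  0.002   0.0021] rows 1 each [-0.0125  0.002   0.0021] | shift after rot [-0.0001  0.0015  0.0893] | before rot [0.0001 0.0026 0.0893] w 0.055 F [ 0.5 -0.7 -2. ] p [0.6476 0.1495 0.3497]
```

Call:
{"fn": "move_arm", "kwargs": {
  "offset": [
    [0, 0.0015, 0.025],
    [0, 0, 0.03],
    [0, 0, 0.015],
    [0, 0, 0],
    [0, 0, 0]
  ],
  "angular": [
    [-0.0125, 0.002, 0.002],
    [0, 0, 0],
    [0, 0, 0],
    [0, 0, 0],
    [0, 0, 0]
  ],
  "hand": [1, 1, 1, 1, 1]
}}

```text
clock: 23.55
tcp_pos: [0.6501, 0.1481, 0.2829]
tcp_rot: [[0.248, 0.969, 0.005], [0.969, -0.248, 0.001], [0.002, 0.005, -1.0]]
force: [0.0, 0.3, -0.1]
grip_width: 0.0548
finger_force: 66.1
```

```bash
python3 - <<'E'
from h import *
plan(.649,.149,.2604,-14.2)
E
```

```text
t 23.55 rot [ 0.0049 -0.0023 -0.0026] rows 1 each [ 0.0049 -0.0023 -0.0026] | shift after rot [ 0.0006 -0.0013  0.0225] | before rot [ 0.0005 -0.0014  0.0225] w 0.0548 F [ 0.   0.3 -0.1] p [0.6501 0.1481 0.2829]
```

Call:
{"fn": "move_arm", "kwargs": {
  "offset": [
    [0.0006, -0.0012, 0.01],
    [0, 0, 0.007],
    [0, 0, 0.003],
    [0, 0, 0],
    [0, 0, 0]
  ],
  "angular": [
    [0.005, -0.002, -0.0025],
    [0, 0, 0],
    [0, 0, 0],
    [0, 0, 0],
    [0, 0, 0]
  ],
  "hand": [1, 1, 1, 1, 1]
}}

```text
clock: 24.18
tcp_pos: [0.6488, 0.1494, 0.2618]
tcp_rot: [[0.245, 0.97, -0.002], [0.97, -0.245, 0.0], [-0.0, -0.002, -1.0]]
force: [-0.1, -0.2, -1.8]
grip_width: 0.0551
finger_force: 66.0
```

```bash
python3 - <<'E'
from h import *
plan(.649,.149,.2604,-14.2)
E
```

```text
t 24.18 rot [-0.0016  0.0002  0.0005] rows 1 each [-0.0016  0.0002  0.0005] | shift after rot [-0.0003  0.0003  0.0014] | before rot [-0.0003  0.0003  0.0014] w 0.0551 F [-0.1 -0.2 -1.8] p [0.6488 0.1494 0.2618]
```

Call:
{"fn": "move_arm", "kwargs": {
  "offset": [
    [0, 0, 0.0015],
    [0, 0, 0.0005],
    [0, 0, 0],
    [0, 0, 0]
  ],
  "angular": [
    [-0.0016, 0, 0],
    [0, 0, 0],
    [0, 0, 0],
    [0, 0, 0]
  ],
  "hand": [1, 1, 1, 1]
}}

```text
clock: 24.68
tcp_pos: [0.6489, 0.1494, 0.2606]
tcp_rot: [[0.245, 0.97, 0.001], [0.97, -0.245, -0.0], [0.0, 0.001, -1.0]]
force: [-0.4, -1.5, 4.0]
grip_width: 0.0547
finger_force: 66.5
```

Call:
{"fn": "move_arm", "kwargs": {
  "offset": [
    [0, 0, 0],
    [0, 0, 0],
    [0, 0, 0],
    [0, 0, 0],
    [0, 0, 0]
  ],
  "angular": [
    [0, 0, 0],
    [0, 0, 0],
    [0, 0, 0],
    [0, 0, 0],
    [0, 0, 0]
  ],
  "hand": [-0.6, -0.8, -1, -1, -1]
}}

```text
clock: 25.3
tcp_pos: [0.6488, 0.1494, 0.2596]
tcp_rot: [[0.245, 0.97, -0.0], [0.97, -0.245, -0.0], [-0.0, -0.0, -1.0]]
force: [-0.0, 0.4, -0.4]
grip_width: 0.0852
finger_force: 0.0
```

Call:
{"fn": "move_arm", "kwargs": {
  "offset": [
    [0, 0, -0.02],
    [0, 0, -0.04],
    [0, 0, -0.02],
    [-0.045, 0, 0],
    [-0.05, 0, 0]
  ],
  "angular": [
    [0, 0, 0],
    [0, 0, 0],
    [0, 0, 0],
    [0, 0, 0],
    [0, 0, 0]
  ],
  "hand": [-1, -1, -1, -1, -1]
}}

```text
clock: 25.92
tcp_pos: [0.6255, 0.0571, 0.3404]
tcp_rot: [[0.243, 0.97, 0.002], [0.97, -0.243, -0.0], [-0.0, 0.002, -1.0]]
force: [0.6, -0.7, 0.3]
grip_width: 0.0855
finger_force: 0.0
```

Call:
{"fn": "move_arm", "kwargs": {
  "offset": [
    [-0.05, 0, 0],
    [-0.03, 0.02, 0],
    [0, 0, 0],
    [0, 0, 0],
    [0, 0, 0]
  ],
  "angular": [
    [0, 0, 0],
    [0, 0, -0.143],
    [0, 0, -0.143],
    [0, 0, -0.143],
    [0, 0, -0.143]
  ],
  "hand": [-1, -1, -1, -1, -1]
}}

```text
clock: 26.55
tcp_pos: [0.6253, -0.0255, 0.3397]
tcp_rot: [[-0.323, 0.946, -0.0], [0.946, 0.323, -0.0], [-0.0, -0.0, -1.0]]
force: [-0.9, 1.0, -1.2]
grip_width: 0.0854
finger_force: 0.0
```

```bash
python3 - <<'E'
from h import *
plan(.6436,-.0379,.26,18.7)
E
```

```text
t 26.55 rot [-0.0003  0.0001  0.0024] rows 1 each [-0.0003  0.0001  0.0024] | shift after rot [-0.0176  0.0134  0.0797] | before rot [-0.0176  0.0134  0.0797] w 0.0854 F [-0.9  1.  -1.2] p [ 0.6253 -0.0255  0.3397]
```

Call:
{"fn": "move_arm", "kwargs": {
  "offset": [
    [-0.0176, 0.0134, 0.02],
    [0, 0, 0.03],
    [0, 0, 0.03],
    [0, 0, 0],
    [0, 0, 0]
  ],
  "angular": [
    [0, 0, 0.0024],
    [0, 0, 0],
    [0, 0, 0],
    [0, 0, 0],
    [0, 0, 0]
  ],
  "hand": [-1, -1, -1, -1, -1]
}}

```text
clock: 27.18
tcp_pos: [0.6439, -0.0376, 0.2609]
tcp_rot: [[-0.317, 0.949, 0.001], [0.949, 0.317, -0.001], [-0.001, 0.001, -1.0]]
force: [0.5, 0.6, 0.2]
grip_width: 0.0851
finger_force: 0.0
```

```bash
python3 - <<'E'
from h import *
import cv2
plan(.6436,-.0379,.211,18.7)
im=cv2.cvtColor(grab_frame('top'),cv2.COLOR_RGB2BGR)
cv2.imwrite('pics/top3.png',im); cv2.imwrite('pics/c7.png',cv2.resize(im[110:195,250:385],None,fx=5.5,fy=5.5,interpolation=cv2.INTER_CUBIC))
E
```

```text
t 27.18 rot [ 0.0008  0.0008 -0.0042] rows 1 each [ 0.0008  0.0008 -0.0042] | shift after rot [-0.0002 -0.0003  0.0499] | before rot [-0.0001 -0.0004  0.0499] w 0.0851 F [0.5 0.6 0.2] p [ 0.6439 -0.0376  0.2609]
```

View pics/c7.png

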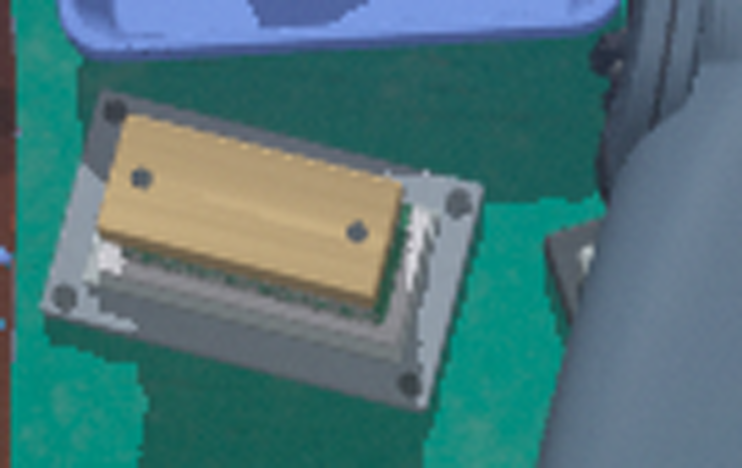

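The block lies square on the bundle, its dots at (141,177) and (357,231) in the crop. I'll check its centre and grasp the weight's bar.

```bash
python3 - <<'E'
from h import *
P=proj(crop([(141,177),(357,231)],5.5,(250,110)),.117);print(P.mean(0),np.degrees(np.arctan2(*(P[1]-P[0])[[1,0]]))%180)
E
```

```text
[0.65022146 0.14928702 0.117     ] 75.92531925662065
```

Call:
{"fn": "move_arm", "kwargs": {
  "offset": [
    [0, 0, 0.025],
    [0, 0, 0.018],
    [0, 0, 0.007],
    [0, 0, 0],
    [0, 0, 0]
  ],
  "angular": [
    [0, 0, -0.0042],
    [0, 0, 0],
    [0, 0, 0],
    [0, 0, 0],
    [0, 0, 0]
  ],
  "hand": [-1, -1, -1, -1, -1]
}}

```text
clock: 27.85
tcp_pos: [0.644, -0.0377, 0.2107]
tcp_rot: [[-0.321, 0.947, 0.001], [0.947, 0.321, -0.0], [-0.001, 0.001, -1.0]]
force: [-0.4, -0.4, 0.4]
grip_width: 0.0853
finger_force: 0.0
```

Call:
{"fn": "move_arm", "kwargs": {
  "offset": [
    [0, 0, 0],
    [0, 0, 0],
    [0, 0, 0],
    [0, 0, 0],
    [0, 0, 0]
  ],
  "angular": [
    [0, 0, 0],
    [0, 0, 0],
    [0, 0, 0],
    [0, 0, 0],
    [0, 0, 0]
  ],
  "hand": [0, 0, 0, 0.4, 0.4]
}}

```text
clock: 28.48
tcp_pos: [0.6435, -0.0376, 0.2097]
tcp_rot: [[-0.321, 0.947, -0.0], [0.947, 0.321, -0.0], [-0.0, -0.0, -1.0]]
force: [0.3, 0.6, 1.2]
grip_width: 0.0257
finger_force: 0.0
```

Call:
{"fn": "move_arm", "kwargs": {
  "offset": [
    [0, 0, 0],
    [0, 0, 0],
    [0, 0, 0],
    [0, 0, 0],
    [0, 0, 0]
  ],
  "angular": [
    [0, 0, 0],
    [0, 0, 0],
    [0, 0, 0],
    [0, 0, 0],
    [0, 0, 0]
  ],
  "hand": [1, 1, 1, 1, 1]
}}

```text
clock: 29.1
tcp_pos: [0.6433, -0.0377, 0.2097]
tcp_rot: [[-0.321, 0.947, -0.001], [0.947, 0.321, -0.001], [-0.0, -0.001, -1.0]]
force: [-3.1, -1.5, 2.0]
grip_width: 0.0171
finger_force: 62.6
```

Call:
{"fn": "move_arm", "kwargs": {
  "offset": [
    [0, 0, 0],
    [0, 0, 0]
  ],
  "angular": [
    [0, 0, 0],
    [0, 0, 0]
  ],
  "hand": [1, 1]
}}

```text
clock: 29.35
tcp_pos: [0.6434, -0.0377, 0.2097]
tcp_rot: [[-0.32, 0.947, -0.001], [0.947, 0.32, -0.0], [-0.0, -0.001, -1.0]]
force: [-3.4, -1.1, 2.1]
grip_width: 0.017
finger_force: 62.6
```

Call:
{"fn": "move_arm", "kwargs": {
  "offset": [
    [0, 0, -0.01],
    [0, 0, -0.04],
    [0, 0, -0.05],
    [0, 0, -0.05],
    [0, 0, 0]
  ],
  "angular": [
    [0, 0, 0],
    [0, 0, 0],
    [0, 0, 0],
    [0, 0, 0],
    [0, 0, 0]
  ],
  "hand": [1, 1, 1, 1, 1]
}}

```text
clock: 29.98
tcp_pos: [0.6454, -0.0374, 0.3656]
tcp_rot: [[-0.321, 0.947, 0.012], [0.947, 0.321, -0.001], [-0.005, 0.011, -1.0]]
force: [0.8, -0.4, -5.2]
grip_width: 0.0171
finger_force: 61.5
```

Call:
{"fn": "move_arm", "kwargs": {
  "offset": [
    [0, 0, 0],
    [0, 0, 0],
    [0, 0, 0],
    [0, 0, 0],
    [0, 0, 0]
  ],
  "angular": [
    [0, 0, 0.14],
    [0, 0, 0.14],
    [0, 0, 0.14],
    [0, 0, 0.14],
    [0, 0, 0]
  ],
  "hand": [1, 1, 1, 1, 1]
}}

```text
clock: 30.6
tcp_pos: [0.6434, -0.0373, 0.356]
tcp_rot: [[0.23, 0.973, -0.005], [0.973, -0.23, 0.001], [0.0, -0.005, -1.0]]
force: [-0.3, 0.1, -7.4]
grip_width: 0.017
finger_force: 61.4
```

```bash
python3 - <<'E'
from h import *
plan(.6492,.149,.37,-14.2)
E
```

```text
t 30.6 rot [-0.0053  0.      0.016 ] rows 1 each [-0.0053  0.      0.016 ] | shift after rot [ 0.1821 -0.0401 -0.014 ] | before rot [ 0.1827 -0.0372 -0.0138] w 0.017 F [-0.3  0.1 -7.4] p [ 0.6434 -0.0373  0.356 ]
```

Call:
{"fn": "move_arm", "kwargs": {
  "offset": [
    [0.02, -0.004, -0.005],
    [0.04, -0.009, 0],
    [0.045, -0.01, 0],
    [0.045, -0.01, 0],
    [0.032, -0.007, 0]
  ],
  "angular": [
    [-0.005, 0, 0.016],
    [0, 0, 0],
    [0, 0, 0],
    [0, 0, 0],
    [0, 0, 0]
  ],
  "hand": [1, 1, 1, 1, 1]
}}

```text
clock: 31.22
tcp_pos: [0.6492, 0.151, 0.3622]
tcp_rot: [[0.243, 0.97, 0.002], [0.97, -0.243, -0.001], [-0.0, 0.002, -1.0]]
force: [0.1, -1.2, -5.8]
grip_width: 0.0169
finger_force: 61.4
```

Call:
{"fn": "move_arm", "kwargs": {
  "offset": [
    [0, 0, 0],
    [0, 0, 0],
    [0, 0, 0]
  ],
  "angular": [
    [0, 0, 0],
    [0, 0, 0],
    [0, 0, 0]
  ],
  "hand": [1, 1, 1]
}}

```text
clock: 31.6
tcp_pos: [0.6496, 0.1476, 0.3638]
tcp_rot: [[0.248, 0.969, 0.004], [0.969, -0.248, -0.002], [-0.001, 0.004, -1.0]]
force: [-0.3, -0.3, -6.3]
grip_width: 0.0167
finger_force: 61.4
```

```bash
python3 - <<'E'
from h import *
plan(.6492,.149,.3267,-14.2)
E
```

```text
t 31.6 rot [ 0.0039  0.0009 -0.0024] rows 1 each [ 0.0039  0.0009 -0.0024] | shift after rot [ 0.0012 -0.0007  0.0371] | before rot [ 0.0013 -0.0008  0.0371] w 0.0167 F [-0.3 -0.3 -6.3] p [0.6496 0.1476 0.3638]
```

Call:
{"fn": "move_arm", "kwargs": {
  "offset": [
    [0.001, -0.0007, 0.015],
    [0, 0, 0.012],
    [0, 0, 0.005],
    [0, 0, 0],
    [0, 0, 0]
  ],
  "angular": [
    [0.004, 0, -0.0024],
    [0, 0, 0],
    [0, 0, 0],
    [0, 0, 0],
    [0, 0, 0]
  ],
  "hand": [1, 1, 1, 1, 1]
}}

```text
clock: 32.22
tcp_pos: [0.6492, 0.1498, 0.333]
tcp_rot: [[0.245, 0.97, 0.001], [0.97, -0.245, -0.0], [0.0, 0.002, -1.0]]
force: [-0.2, -0.3, -6.8]
grip_width: 0.0171
finger_force: 61.3
```

```bash
python3 - <<'E'
from h import *
plan(.6492,.149,.3267,-14.2)
E
```

```text
t 32.23 rot [ 0.0015 -0.      0.0007] rows 1 each [ 0.0015 -0.      0.0007] | shift after rot [-0.0008  0.0002  0.0063] | before rot [-0.0008  0.0001  0.0063] w 0.0171 F [-0.2 -0.3 -6.8] p [0.6492 0.1498 0.333 ]
```

Call:
{"fn": "move_arm", "kwargs": {
  "offset": [
    [-0.0008, 0, 0.003],
    [0, 0, 0.0025],
    [0, 0, 0.001],
    [0, 0, 0],
    [0, 0, 0]
  ],
  "angular": [
    [0.0015, 0, 0],
    [0, 0, 0],
    [0, 0, 0],
    [0, 0, 0],
    [0, 0, 0]
  ],
  "hand": [1, 1, 1, 1, 1]
}}

```text
clock: 32.85
tcp_pos: [0.649, 0.149, 0.3269]
tcp_rot: [[0.245, 0.97, 0.0], [0.97, -0.245, 0.0], [0.0, 0.0, -1.0]]
force: [-1.6, -0.4, -2.6]
grip_width: 0.017
finger_force: 62.0
```

Partly resting; I'll go a hair lower, then release.

Call:
{"fn": "move_arm", "kwargs": {
  "offset": [
    [0, 0, 0.0007],
    [0, 0, 0],
    [0, 0, 0]
  ],
  "angular": [
    [0, 0, 0],
    [0, 0, 0],
    [0, 0, 0]
  ],
  "hand": [1, 1, 1]
}}

```text
clock: 33.22
tcp_pos: [0.6491, 0.1489, 0.3268]
tcp_rot: [[0.245, 0.97, 0.001], [0.97, -0.245, -0.0], [0.0, 0.001, -1.0]]
force: [-3.5, -0.9, 5.1]
grip_width: 0.017
finger_force: 62.9
```

Call:
{"fn": "move_arm", "kwargs": {
  "offset": [
    [0, 0, 0],
    [0, 0, 0],
    [0, 0, 0],
    [0, 0, 0],
    [0, 0, 0]
  ],
  "angular": [
    [0, 0, 0],
    [0, 0, 0],
    [0, 0, 0],
    [0, 0, 0],
    [0, 0, 0]
  ],
  "hand": [0.4, 0.2, 0, -0.5, -1]
}}

```text
clock: 33.85
tcp_pos: [0.649, 0.149, 0.3252]
tcp_rot: [[0.245, 0.97, -0.001], [0.97, -0.245, -0.0], [-0.0, -0.001, -1.0]]
force: [-0.4, -1.2, -0.4]
grip_width: 0.0769
finger_force: 0.0
```

Call:
{"fn": "move_arm", "kwargs": {
  "offset": [
    [0, 0, 0],
    [0, 0, 0],
    [0, 0, -0.01],
    [0, 0, -0.03],
    [0, 0, -0.03]
  ],
  "angular": [
    [0, 0, 0],
    [0, 0, 0],
    [0, 0, 0],
    [0, 0, 0],
    [0, 0, 0]
  ],
  "hand": [-1, -1, -1, -1, -1]
}}

```text
clock: 34.48
tcp_pos: [0.6488, 0.149, 0.3966]
tcp_rot: [[0.245, 0.97, -0.001], [0.97, -0.245, -0.0], [-0.0, -0.001, -1.0]]
force: [0.4, -0.3, 0.2]
grip_width: 0.0855
finger_force: 0.0
```

Call:
{"fn": "move_arm", "kwargs": {
  "offset": [
    [-0.03, -0.03, -0.01],
    [-0.04, -0.03, 0],
    [-0.05, -0.03, 0],
    [-0.05, -0.03, 0],
    [-0.05, -0.02, 0]
  ],
  "angular": [
    [0, 0, 0],
    [0, 0, 0],
    [0, 0, 0],
    [0, 0, 0],
    [0, 0, 0]
  ],
  "hand": [-1, -1, -1, -1, -1]
}}

```text
clock: 35.1
tcp_pos: [0.4578, -0.0309, 0.4067]
tcp_rot: [[0.244, 0.97, 0.001], [0.97, -0.244, -0.001], [-0.0, 0.002, -1.0]]
force: [0.7, -0.6, 0.9]
grip_width: 0.0856
finger_force: 0.0
```

Call:
{"fn": "move_arm", "kwargs": {
  "offset": [
    [-0.03, 0, 0],
    [0, 0, 0],
    [0, 0, 0]
  ],
  "angular": [
    [0, 0, 0],
    [0, 0, 0],
    [0, 0, 0]
  ],
  "hand": [-1, -1, -1]
}}

```text
clock: 35.48
tcp_pos: [0.4523, -0.0588, 0.4061]
tcp_rot: [[0.245, 0.97, 0.0], [0.97, -0.245, 0.0], [0.0, 0.0, -1.0]]
force: [0.2, -0.8, 0.5]
grip_width: 0.0855
finger_force: 0.0
```

```bash
python3 - <<'E'
from h import *
import cv2
for n,(r0,r1,c0,c1) in(('top',(90,210,235,395)),('scene',(130,270,210,400))):
    im=cv2.cvtColor(grab_frame(n),cv2.COLOR_RGB2BGR)
    cv2.imwrite(f'pics/end_{n}.png',cv2.resize(im[r0:r1,c0:c1],None,fx=4,fy=4,interpolation=cv2.INTER_CUBIC))
E
```

```text
(no output)
```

View pics/end_top.png

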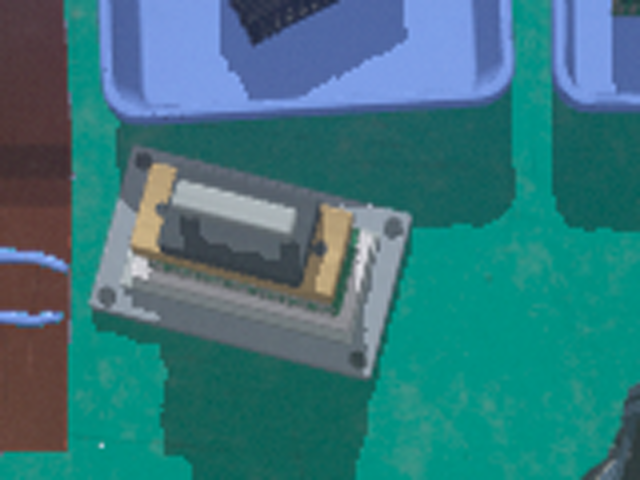

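View pics/end_scene.png

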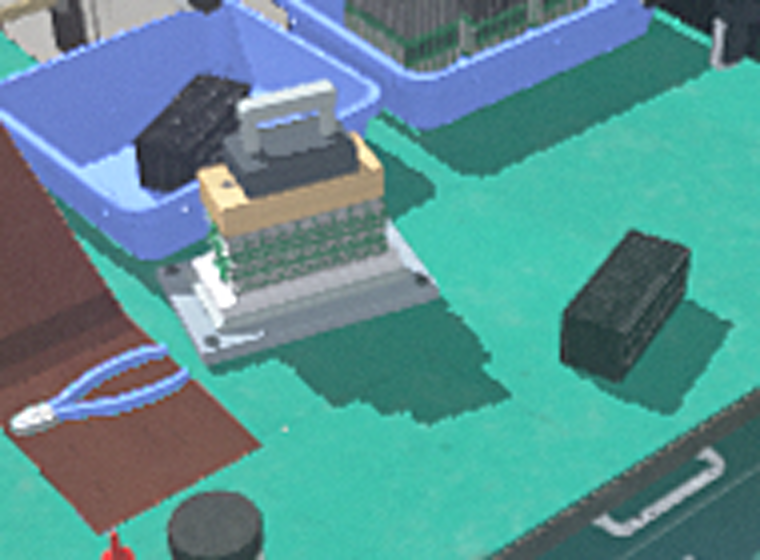

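The stack stands with all four pieces in order, and the carrier pack, cutters and jar are where they were. Checking the bar's centre at z=0.183:

```bash
python3 - <<'E'
from h import *
a=lambda p:crop(p,4,(235,90))
box('bar',proj(a([(175,181),(298,208),(293,232),(172,205)]),.183))
box('wslab',proj(a([(174,173),(321,207),(303,286),(160,249)]),.143))
box('screws',proj(a([(144,159),(393,227),(357,359),(107,295)]),.015))
E
```

```text
bar c [0.6495 0.1487] long axis deg 77.5 edges [74. 14. 72. 14.] reach 0.666
wslab c [0.6446 0.1484] long axis deg 76.2 edges [91. 49. 89. 47.] reach 0.661
screws c [0.6497 0.1498] long axis deg 75.2 edges [174.  93. 173.  96.] reach 0.667
```

The weight is centred to about 1 mm and square, so I'm handing in.

```bash
python3 -c "
from rig import *
print(sign_off())"
```

```text
the job is handed in; nothing more can be done
None
```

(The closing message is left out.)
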